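Line up the clay medallions by size

TASK

Line the four dried-clay medallions up on the drying board in order of size, one centred on each cork mark, face up: the smallest on the mark next to the red peg, growing to the largest at the far end of the row. Dried clay is brittle, so set each one down gently and never let it drop.

Things in the scene. Friction and masses are not known exactly. Their poses are not given: they have to be found in the camera images.
- medal_a: The smallest medallion: a loose round disc, 34 mm in diameter and 13 mm high at its grippable lavender-coloured tin rim, filled with cream dried clay that bears a five-armed star in relief (to 16 mm above the underside). About 30 g (varies by a third). Starts face up and flat on the table. Origin: centre of its underside; z up through its face.
- medal_b: The second smallest medallion: a loose round disc, 44 mm in diameter and 13 mm high at its grippable lavender-coloured tin rim, filled with cream dried clay that bears a ring of six dots round a larger dot in relief (to 16 mm above the underside). About 50 g (varies by a third). Starts face up and flat on the table. Origin: centre of its underside; z up through its face.
- medal_c: The second largest medallion: a loose round disc, 54 mm in diameter and 13 mm high at its grippable lavender-coloured tin rim, filled with cream dried clay that bears a six-armed star with six small dots in relief (to 16 mm above the underside). About 75 g (varies by a third). Starts face up and flat on the table. Origin: centre of its underside; z up through its face.
- medal_d: The largest medallion: a loose round disc, 64 mm in diameter and 13 mm high at its grippable lavender-coloured tin rim, filled with cream dried clay that bears a four-armed cross inside a ring of twelve dots in relief (to 16 mm above the underside). About 105 g (varies by a third). Starts face up and flat on the table. Origin: centre of its underside; z up through its face.
- mark1: Mark 1 of a row of four (1 at the robot's right, -y, to 4 at its left): fixed cork disc, 68 mm across, 3 mm thick, dark dot in the middle, on the dark brown drying board (fixed, 400 x 100 mm, top 12 mm above the table, long side along this body's y, turned up to 0.2 rad). 70 to 96 mm between neighbours. Origin: centre of its underside; medallions rest 3 mm above it.
- mark2: Mark 2 of a row of four (1 at the robot's right, -y, to 4 at its left): fixed cork disc, 68 mm across, 3 mm thick, dark dot in the middle, on the dark brown drying board (fixed, 400 x 100 mm, top 12 mm above the table, long side along this body's y, turned up to 0.2 rad). 70 to 96 mm between neighbours. Origin: centre of its underside; medallions rest 3 mm above it.
- mark3: Mark 3 of a row of four (1 at the robot's right, -y, to 4 at its left): fixed cork disc, 68 mm across, 3 mm thick, dark dot in the middle, on the dark brown drying board (fixed, 400 x 100 mm, top 12 mm above the table, long side along this body's y, turned up to 0.2 rad). 70 to 96 mm between neighbours. Origin: centre of its underside; medallions rest 3 mm above it.
- mark4: Mark 4 of a row of four (1 at the robot's right, -y, to 4 at its left): fixed cork disc, 68 mm across, 3 mm thick, dark dot in the middle, on the dark brown drying board (fixed, 400 x 100 mm, top 12 mm above the table, long side along this body's y, turned up to 0.2 rad). 70 to 96 mm between neighbours. Origin: centre of its underside; medallions rest 3 mm above it.
- start_peg: Fixed red peg with a ball top, 20 mm across, 35 mm high, on the drying board beyond the last mark at one end (about 65 mm from that mark's centre): the row begins there. It may be beside mark 1 or mark 4; a pale wooden peg of the same shape stands at the other end. Origin: centre of its underside, on the board's top.
Not all that is in view belongs to the job. What is shaped like the medal_a but yellow is not meant.

How it is judged:
At the end, for the whole second after the job is handed in: All four medallions lie flat (within 0.12 rad), face up on the cork, released and at rest, each centred within 12 mm of its own mark: smallest on the mark next to the red peg, then in growing size to the largest on the mark farthest from it (((horizontal distance between start_peg and mark1 below 0.11 m and horizontal distance between medal_a and mark1 below 0.012 m and horizontal distance between medal_b and mark2 below 0.012 m and horizontal distance between medal_c and mark3 below 0.012 m and horizontal distance between medal_d and mark4 below 0.012 m) or (horizontal distance between start_peg and mark4 below 0.11 m and horizontal distance between medal_a and mark4 below 0.012 m and horizontal distance between medal_b and mark3 below 0.012 m and horizontal distance between medal_c and mark2 below 0.012 m and horizontal distance between medal_d and mark1 below 0.012 m)) and height (world z) of medal_a between 0.011 and 0.02 m and angle between each of medal_a, medal_b, medal_c, medal_d's own z axis and vertical below 0.12 rad and linear speed of each of medal_a, medal_b, medal_c, medal_d below 0.02 m/s and contact force between each of medal_a, medal_b, medal_c, medal_d and the fingers below 0.1 N and height (world z) of medal_b between 0.011 and 0.02 m and height (world z) of medal_c between 0.011 and 0.02 m and height (world z) of medal_d between 0.011 and 0.02 m); the robot touches nothing.
It fails at once if the smallest medallion is dropped or thrown (faster than 0.8 m/s while the fingers do not hold it: a fall of more than about 33 mm) (linear speed of medal_a above 0.8 m/s and contact force between medal_a and the fingers below 0.1 N).
It fails at once if the second smallest medallion is dropped or thrown (faster than 0.8 m/s while the fingers do not hold it: a fall of more than about 33 mm) (linear speed of medal_b above 0.8 m/s and contact force between medal_b and the fingers below 0.1 N).
It fails at once if the second largest medallion is dropped or thrown (faster than 0.8 m/s while the fingers do not hold it: a fall of more than about 33 mm) (linear speed of medal_c above 0.8 m/s and contact force between medal_c and the fingers below 0.1 N).
It fails at once if the largest medallion is dropped or thrown (faster than 0.8 m/s while the fingers do not hold it: a fall of more than about 33 mm) (linear speed of medal_d above 0.8 m/s and contact force between medal_d and the fingers below 0.1 N).
It also fails if it takes over 90 s, if anything falls off the work surface, if the arm or the gripper's body presses on something with over 40 N, if the wrist force passes 120 N, or if a joint passes its speed limit or range.

ROBOT

A 7-joint arm with a two-finger parallel gripper is mounted at the origin on the work surface. World frame = base frame: x ahead of the robot, y to its left, z up, the work surface at z = 0. Lengths are in m, angles in rad, forces in N, time in s.
With the tool pointing down it reaches from about 0.425 to 1.025 m from the base axis. Payload 9.4 kg.
Tool frame: the origin (TCP) lies midway between the tips of the shut fingers; the grasp point (between the pads) lies 19 mm behind it; z points along the fingers, y is the line along which they close (so a half turn about z gives the same grasp; the last joint's range is limited). The gripper opens to 93 mm and grips with 3 to 60 N. Pads are 15 mm wide; open, the fingers measure 128 mm over their backs; the gripper's body (75 mm by 188 mm) begins 65 mm behind the grasp point.
Start: joints at [-1.271, 0.599, -0.003, 1.599, 0.002, 0.943, -0.08], TCP at [0.267, 0.674, 0.219] pointing down, gripper open.
Joint ranges: [-2.57, 2.57], [-0.35, 1.97], [-1.29, 1.29], [0.11, 2.56], [-1.05, 4.19], [0.11, 1.86], [-2.63, 2.63]. Speed limits (rad/s): [2.22, 2.22, 3.01, 3.01, 3.14, 3.14, 3.14].

INTERFACE

Orientations are given as [roll, pitch, yaw] about the fixed x, y, z axes, in that order (R = Rz(yaw) Ry(pitch) Rx(roll)).
In Python, from rig import manip, vision, models gives the robot as it stands.
- The arm moves only by the tool jog_arm, never from a script. Its argument "rows" is text: rows parted by semicolons, each of 6 numbers parted by spaces: the shift along the tool's x, y, z each as a share of 0.75 m, from -1 to 1, then the turn, a rotation vector about the tool's x, y, z each as a share of pi rad, from -1 to 1. A call has 1 to 10 rows; each row is the pose to reach, as a shift and turn from the pose commanded when the call began, along the tool's axes at that moment, turning the shorter way round; what a row does not reach only later rows make up. A row lasts 1/12 s, in which the tool goes at most 41.7 mm and 7.16 degrees, less where a joint would pass 70% of its speed; a pose out of reach is approached as far as the arm can. A call with a number of a shift or a turn outside -1 to 1 is refused whole. A call with a gripper value outside its range is refused whole. "claw" is the opening, from -1 (shut) to 1 (fully open), set as the call begins (left out, the last holds). The fingers move at their own pace and stop on an object; "force" is the grip in N (left out, the last holds). Time passes only in rows, so rows that repeat a pose let the fingers close. It gives the time, the measured TCP pose, the force, the opening and the grip force at its end, in the units of the state.
- manip.sense(): the state, without advancing time (a new reading comes with each control period).
- vision.camera(name): name is "scene" or "side" or "wrist"; returns a dict with "pixels" (400x640x3 uint8, red, green, blue), "fx", "fy", "cx", "cy" (pixels), "xyz" and "rotation" of the camera in the world. Camera axes: x right, y down, z forward; pixel columns grow to the right and rows downward; lengths in m; the calibration is good to about 2 mm. A picture is of the moment at which its call begins. There is no depth.
- manip.sign_off(): hands the job in; it is judged then, once.
Trained networks look in a picture, given as the dict that the camera call returned (one of the last four; its "shot" number tells which), for a name from the list of things; names that differ only in an ending like _2 or _b are one class to them, and where a whole thing is asked for, a point or a joint stands for the part that bears it (a point fixed in the world has none). Each returns a list of dicts, best first, with "confidence" (0 to 1); they miss things now and then, are a little off and sometimes report something else, mostly with a low value. They report only what shows in the picture. A call takes as long as a camera call. They do not tell look-alikes from the thing itself.
- models.boxes_of(picture, label): "extent" ([left, top, right, bottom] in pixels, round what is visible of it).
- models.cut_out(picture, label): "region" (400x640 bool, what is visible of it) and "extent" ([left, top, right, bottom] in pixels, round what is visible of it).
- models.pinpoint(picture, label): "at" ([column, row] in pixels: a listed point, or the origin of a listed thing).
The state is a dict: "time_s": time; "qpos": joint angles; "qd": joint speeds; "effort": joint torques, N m; "ee_pos": TCP position; "tool_rot": TCP orientation; "contact_force": force on the tool from outside, world axes, zero at the start; "ft_torque": the same for the moment, N m; "grip_width": opening from 0.0 (shut) to 1.0 (fully open); "grasp_force": force on a finger pad.
Only numpy, scipy, OpenCV 4.12 (cv2) and the standard library are available. Lean on these libraries where they do the work, as an engineer would, in place of code of your own. Each camera call takes 0.05 s, during which the arm holds its last target. There are 200 camera calls.

## Working session

There is one attempt and no reset: what is moved stays moved. The work goes in short steps, Python scripts to look and compute and a tool call to move; the robot and the scene stay as the last step left them, time stands still between calls to the robot, and variables do not carry over. Pictures are saved under pics/ and viewed, at most 14 in all, crops included, and the job is handed in when it is done.

Besides the shell and the picture viewer there is one more tool, called after "Call:" as name(argument=value, ...), one argument or row to a line, values as JSON. jog_arm: Moves the arm, as the interface text tells. Shift numbers are shares of 0.75 m and turn numbers shares of pi rad, none past 1 either way. Its arguments: {"type":"object","properties":{"rows":{"type":"string"},"claw":{"type":"number"},"force":{"type":"number"}},"required":["rows"]}

```bash
mkdir -p pics; ls
cat > h.py <<'E'
import numpy as np, cv2
from rig import manip, vision, models
def save(im,n): cv2.imwrite('pics/'+n,cv2.cvtColor(im,cv2.COLOR_RGB2BGR))
def ray(c,p):
    d=np.array([(p[0]-c['cx'])/c['fx'],(p[1]-c['cy'])/c['fy'],1.]); d=np.array(c['rotation'])@d
    return np.array(c['xyz']),d/np.linalg.norm(d)
def onz(c,p,z):
    o,d=ray(c,p); return o+d*(z-o[2])/d[2]
def tri(obs):
    A=np.zeros((3,3));b=np.zeros(3)
    for c,p in obs:
        o,d=ray(c,p);M=np.eye(3)-np.outer(d,d);A+=M;b+=M@o
    return np.linalg.solve(A,b)
def proj(c,X):
    v=np.array(c['rotation']).T@(np.array(X)-np.array(c['xyz'])); return np.array([c['fx']*v[0]/v[2]+c['cx'],c['fy']*v[1]/v[2]+c['cy']])
E
python3 - <<'E'
from h import *
s=manip.sense(); print({k:np.round(v,3).tolist() for k,v in s.items()})
for n in ['scene','side','wrist']:
    c=vision.camera(n); save(c['pixels'],n+'0.png'); print(n,np.round(c['xyz'],3),np.round(c['rotation'],2).tolist(),c['fx'],c['cx'],c['cy'])
    if n=='wrist': continue
    for l in ['medal_a','mark1','start_peg']:
        for r in models.pinpoint(c,l): print(n,l,np.round(r['at'],1),round(r['confidence'],2),np.round(onz(c,r['at'],0.012 if l!='medal_a' else 0),3))
E
```

```text
pics
{'time_s': 0.0, 'qpos': [-1.271, 0.6, -0.003, 1.6, 0.002, 0.943, -0.08], 'qd': [0.001, 0.001, -0.0, -0.0, 0.001, 0.0, -0.001], 'effort': [0.0, -76.507, 1.498, -25.235, -0.052, 0.017, 0.0], 'ee_pos': [0.267, 0.674, 0.218], 'tool_rot': [-3.14, 0.0, 2.765], 'contact_force': [0.555, 0.337, -0.004], 'ft_torque': [0.003, -0.01, 0.058], 'grasp_force': 0.0, 'grip_width': 1.0}
scene [1.241 0.081 0.679] [-2.28, 0.01, 1.69] 389.280938696522 324.4261385832076 197.94236132674737Traceback (most recent call last):
  File "<stdin>", line 7, in <module>
  File "h.py", line 8, in onz
    o,d=ray(c,p); return o+d*(z-o[2])/d[2]
                                      ~^^^
IndexError: invalid index to scalar variable.
```

```bash
sed -i "s/np.array(c\['rotation'\])/Rr(c)/g" h.py
cat >> h.py <<'E'
from scipy.spatial.transform import Rotation as Ro
def Rr(c): return Ro.from_euler('xyz',c['rotation']).as_matrix()
E
python3 - <<'E'
from h import *
for n in ['scene','side','wrist']:
    c=vision.camera(n); save(c['pixels'],n+'0.png'); print(n,np.round(c['xyz'],3),np.round(c['rotation'],2).tolist(),c['fx'],c['cx'],c['cy'])
    if n=='wrist': continue
    for l in ['medal_a','medal_b','medal_c','medal_d','mark1','start_peg']:
        for r in models.pinpoint(c,l): print(n,l,np.round(r['at'],1),round(r['confidence'],2),np.round(onz(c,r['at'],0.012 if l[0]=='s' or l=='mark1' else 0),3))
E
```

```text
scene [1.241 0.081 0.679] [-2.28, 0.01, 1.69] 389.280938696522 324.4261385832076 197.94236132674737
scene medal_a [464.3 226.2] 0.89 [0.524 0.336 0.   ]
scene medal_a [193.8 215. ] 0.64 [ 0.552 -0.345  0.   ]
scene medal_a [353.6 215.9] 0.63 [0.515 0.063 0.   ]
scene medal_a [379.6 197.3] 0.6 [0.435 0.128 0.   ]
scene medal_a [299.7 189.2] 0.56 [ 0.422 -0.091  0.   ]
scene medal_a [361.5 178.9] 0.5 [0.359 0.077 0.   ]
scene medal_a [399.3 208.8] 0.49 [0.476 0.179 0.   ]
scene medal_b [464.3 226.2] 0.89 [0.524 0.336 0.   ]
scene medal_b [193.8 215. ] 0.64 [ 0.552 -0.345  0.   ]
scene medal_b [353.6 215.9] 0.63 [0.515 0.063 0.   ]
scene medal_b [379.6 197.3] 0.6 [0.435 0.128 0.   ]
scene medal_b [299.7 189.2] 0.56 [ 0.422 -0.091  0.   ]
scene medal_b [361.5 178.9] 0.5 [0.359 0.077 0.   ]
scene medal_b [399.3 208.8] 0.49 [0.476 0.179 0.   ]
scene medal_c [464.3 226.2] 0.89 [0.524 0.336 0.   ]
scene medal_c [193.8 215. ] 0.64 [ 0.552 -0.345  0.   ]
scene medal_c [353.6 215.9] 0.63 [0.515 0.063 0.   ]
scene medal_c [379.6 197.3] 0.6 [0.435 0.128 0.   ]
scene medal_c [299.7 189.2] 0.56 [ 0
[... 2218 characters left out ...]
74 [0.37  0.083 0.   ]
side medal_d [309.2 250.3] 0.71 [ 0.508  0.062 -0.   ]
side medal_d [343.5 132.7] 0.7 [ 0.529 -0.335  0.   ]
side medal_d [359.4 204.8] 0.68 [ 0.438 -0.086  0.   ]
side medal_d [253.3 382.7] 0.63 [0.519 0.331 0.   ]
side medal_d [307.5 305.8] 0.6 [0.477 0.182 0.   ]
side medal_d [234.2 269.9] 0.31 [0.63  0.144 0.   ]
side mark1 [257.3 204.7] 0.86 [ 0.644 -0.018  0.012]
side mark1 [260.6 179. ] 0.8 [ 0.666 -0.096  0.012]
side mark1 [230.  272.1] 0.8 [0.63  0.158 0.012]
side mark1 [244.2 239.3] 0.56 [0.635 0.078 0.012]
side start_peg [216.4 299.3] 0.5 [0.63  0.217 0.012]
wrist [0.196 0.702 0.384] [2.87, -0.0, 1.19] 353.54410011627465 319.04755832204165 200.10245369570998
```

View pics/scene0.png

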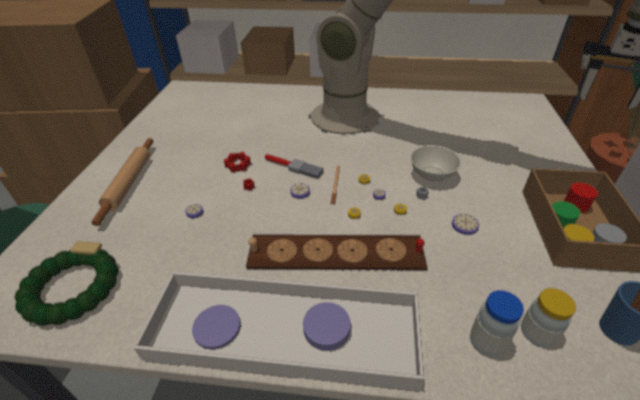

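View pics/side0.png

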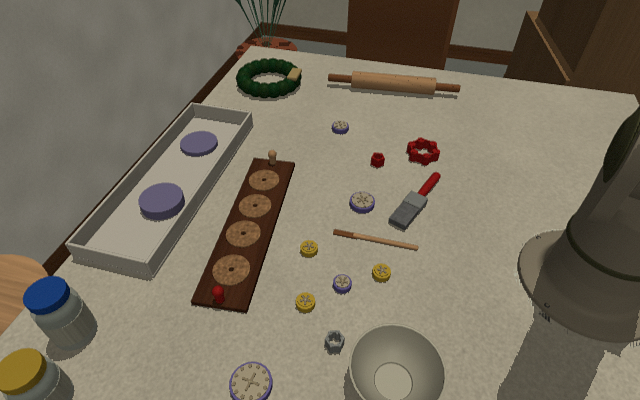

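Lavender-rimmed with face relief: (379,195)=a, (194,211)=b, (300,190)=c and (465,223)=d in the scene view. The yellow ones and the plain tray discs are not meant. The red peg stands by mark 4, at (420,244). I'll take the wrist camera overhead to measure.

Call:
jog_arm(
  rows="-0.623 -0.548 -0.109 0 0 0.345;-0.623 -0.548 -0.109 0 0 0.345;-0.623 -0.548 -0.109 0 0 0.345;-0.623 -0.548 -0.109 0 0 0.345;-0.623 -0.548 -0.109 0 0 0.345;-0.623 -0.548 -0.109 0 0 0.345;-0.623 -0.548 -0.109 0 0 0.345;-0.623 -0.548 -0.109 0 0 0.345;-0.623 -0.548 -0.109 0 0 0.345;-0.623 -0.548 -0.109 0 0 0.345",
  claw=1,
  force=10,
)

```text
time_s: 1.68
ee_pos: [0.4553, 0.3046, 0.2735]
tool_rot: [3.141, -0.0, 1.676]
contact_force: [1.9, 0.3, 0.2]
grip_width: 0.999
grasp_force: 0.0
```

```bash
cat >> h.py <<'E'
def go(*wps):
    s=manip.sense(); p=np.array(s['ee_pos']); R=Ro.from_euler('xyz',s['tool_rot'])
    print('at',np.round(p,4),np.round(s['tool_rot'],3),'t',round(s['time_s'],2),'w',round(s['grip_width'],3))
    for x,y,z,yaw in wps:
        d=np.array([x,y,z])-p; T=Ro.from_euler('xyz',[np.pi,0,yaw]); rv=(R.inv()*T).as_rotvec()
        print(np.round(np.r_[R.inv().apply(d)/.75,rv/np.pi],4).tolist(),'rows>=',round(max(np.linalg.norm(d)/.0417,np.linalg.norm(rv)/.125),1))
E
python3 -c "
from h import *
go((.55,.12,.30,1.68))"
```

```text
at [0.4553 0.3046 0.2735] [ 3.141 -0.     1.676] t 1.68 w 0.999
[-0.258, 0.0998, -0.0354, 0.0002, -0.0001, -0.0013] rows>= 5.0
```

Run:
```python
from h import *
import pickle
c=vision.camera('wrist'); save(c['pixels'],'w1.png'); 
for l in ['medal_a','mark1','start_peg']:
    for r in models.pinpoint(c,l): print(l,np.round(r['at'],1),round(r['confidence'],2),np.round(onz(c,r['at'],0.0 if l=='medal_a' else .012),3))
pickle.dump(dict(c),open('w1.pkl','wb'))
```

```text
medal_a [328.6 255.3] 0.83 [0.482 0.181 0.   ]
medal_a [374.  143.8] 0.8 [0.521 0.336 0.   ]
medal_a [237.5 307.1] 0.64 [0.363 0.089 0.   ]
medal_a [287.8 291.2] 0.61 [0.431 0.121 0.   ]
mark1 [434.4 343. ] 0.94 [0.645 0.068 0.012]
mark1 [428.2 390.1] 0.92 [ 0.652 -0.013  0.012]
mark1 [435.3 287.5] 0.69 [0.629 0.155 0.012]
start_peg [441.9 243. ] 0.38 [0.625 0.219 0.012]
```

Call:
jog_arm(
  rows="-0.36 0.08 -0.035 0 0 0;-0.36 0.08 -0.035 0 0 0;-0.36 0.08 -0.035 0 0 0;-0.36 0.08 -0.035 0 0 0;-0.36 0.08 -0.035 0 0 0;-0.36 0.08 -0.035 0 0 0;-0.36 0.08 -0.035 0 0 0;-0.36 0.08 -0.035 0 0 0;-0.36 0.08 -0.035 0 0 0",
)

```text
time_s: 2.63
ee_pos: [0.5445, 0.0447, 0.299]
tool_rot: [3.141, -0.0, 1.68]
contact_force: [-0.3, 0.5, 0.0]
grip_width: 1.0
grasp_force: 0.0
```

Run:
```python
from h import *
import pickle
c=vision.camera('wrist'); save(c['pixels'],'w2.png'); 
for l in ['medal_a','mark1','start_peg']:
    for r in models.pinpoint(c,l): print(l,np.round(r['at'],1),round(r['confidence'],2),np.round(onz(c,r['at'],0.0 if l=='medal_a' else .012),3))
pickle.dump(dict(c),open('w2.pkl','wb'))
```

```text
medal_a [183.  115.7] 0.87 [0.366 0.082 0.   ]
medal_a [233.5  85.8] 0.86 [0.428 0.125 0.   ]
medal_a [278.  43.] 0.82 [0.48  0.181 0.   ]
medal_a [227.6 244.4] 0.67 [ 0.429 -0.09   0.   ]
medal_a [289.9 395.4] 0.6 [ 0.54  -0.342  0.   ]
medal_a [293.7 141. ] 0.57 [0.509 0.065 0.   ]
mark1 [390.9 266.3] 0.95 [ 0.661 -0.092  0.012]
mark1 [400.4  81.8] 0.95 [0.632 0.152 0.012]
mark1 [395.8 156.4] 0.81 [0.642 0.062 0.012]
mark1 [390.6 216.2] 0.67 [ 0.649 -0.019  0.012]
start_peg [401.2  22.8] 0.71 [0.622 0.217 0.012]
```

View pics/w2.png

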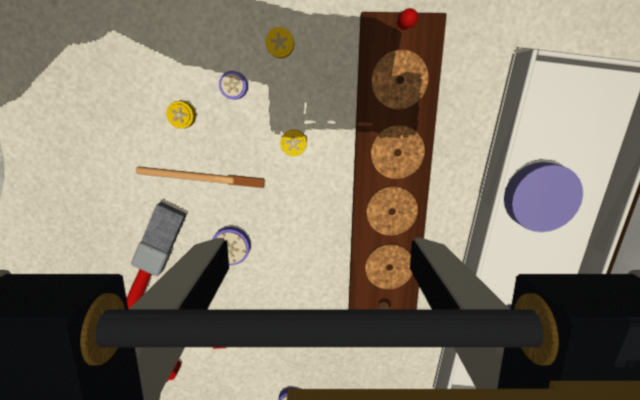

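The overhead view shows a at (233,85), lavender with a star. Its look-alikes are the yellow ones at (280,42), (181,114) and (294,142). c is at (233,245), and the mark dots are at (400,80), (398,153), (392,211) and (389,267). Next I refine with colour and dots and triangulate.

```bash
cat >> h.py <<'E'
def ring(c,X,r=.05):
    "centroid and size of lavender rim near world point X: ellipse fit of its convex hull"
    hsv=cv2.cvtColor(c['pixels'],cv2.COLOR_RGB2HSV); m=cv2.inRange(hsv,(110,50,40),(140,255,255))
    k=np.zeros_like(m); u=proj(c,X); R=np.linalg.norm(proj(c,np.array(X)+[0,r,0])-u); cv2.circle(k,tuple(int(v) for v in u),int(R),255,-1); m&=k
    p=np.argwhere(m)[:,::-1].astype(np.int32)
    if len(p)<15: return None
    (e,ax,a)=cv2.fitEllipse(cv2.convexHull(p)); return np.array(e),ax
def dot(c,X):
    g=cv2.GaussianBlur(cv2.cvtColor(c['pixels'],cv2.COLOR_RGB2GRAY),(0,0),1).astype(float); u=proj(c,X); x,y=[int(round(v)) for v in u]
    R=max(4,int(.014*np.linalg.norm(proj(c,np.array(X)+[.5,0,0])-u)/.5)); 
    if not(R<x<639-R and R<y<399-R): return None
    w=g[y-R:y+R+1,x-R:x+R+1]; w=np.clip(np.percentile(w,25)-w,0,None); w[w<w.max()*.4]=0
    yy,xx=np.mgrid[-R:R+1,-R:R+1]; return np.array([x+(w*xx).sum()/w.sum(),y+(w*yy).sum()/w.sum()])
E
python3 - <<'E'
from h import *
import pickle
cs={'w1':pickle.load(open('w1.pkl','rb')),'w2':pickle.load(open('w2.pkl','rb')),'sc':dict(vision.camera('scene')),'si':dict(vision.camera('side'))}
M={4:(.632,.153,.015),3:(.642,.065,.015),2:(.650,-.018,.015),1:(.661,-.092,.015)}
for k,X in M.items():
    o=[(n,dot(c,X)) for n,c in cs.items()]; o=[(n,p) for n,p in o if p is not None]
    print('mark',k,[(n,np.round(p,1).tolist(),np.round(onz(cs[n],p,.015)[:2],3).tolist()) for n,p in o],'tri',np.round(tri([(cs[n],p) for n,p in o]),4))
D={'a':(.429,.124,.01),'b':(.54,-.342,.01),'c':(.43,-.09,.01),'d':(.522,.334,.01)}
for k,X in D.items():
    o=[(n,ring(c,X)) for n,c in cs.items()]; o=[(n,p) for n,p in o if p is not None]
    print('medal',k,[(n,np.round(p[0],1).tolist(),np.round(p[1],1).tolist(),np.round(onz(cs[n],p[0],.008)[:2],3).tolist()) for n,p in o],'tri',np.round(tri([(cs[n],p[0]) for n,p in o]),4))
E
```

```text
mark 4 [('w1', [nan, nan], [nan, nan]), ('w2', [399.4, 79.6], [0.63, 0.154]), ('sc', [390.9, 248.5], [0.63, 0.154]), ('si', [230.9, 268.8], [0.63, 0.153])] tri [nan nan nan]
mark 3 [('w1', [432.3, 343.6], [0.641, 0.069]), ('w2', [397.1, 152.2], [0.642, 0.068]), ('sc', [352.1, 248.5], [0.639, 0.066]), ('si', [242.9, 232.6], [0.643, 0.065])] tri [0.6414 0.0674 0.0162]
mark 2 [('w2', [391.4, 211.2], [0.648, -0.011]), ('sc', [315.3, 248.3], [0.647, -0.017]), ('si', [254.6, 205.0], [0.648, -0.013])] tri [ 0.6481 -0.014   0.0145]
mark 1 [('w2', [389.1, 267.0], [0.658, -0.092]), ('sc', [281.9, 250.1], [0.66, -0.092]), ('si', [263.6, 179.1], [0.658, -0.095])] tri [ 0.6585 -0.0931  0.0143]
medal a [('w1', [287.3, 292.4], [22.4, 24.3], [0.431, 0.124]), ('w2', [232.8, 84.6], [27.0, 29.1], [0.429, 0.127]), ('sc', [378.8, 195.8], [5.6, 11.3], [0.438, 0.125]), ('si', [341.8, 283.5], [18.5, 18.7], [0.429, 0.126])] tri [0.4301 0.1248 0.0047]
medal b [('w2', [284.2, 392.8], [5.7, 16.0], [0.531, -0.33]), ('sc', [194.4, 212.4], [8.5, 15.7], [0.551, -0.342]), ('si', [339.9, 126.6], [13.4, 16.5], [0.541, -0.347])] tri [ 0.5375 -0.3479 -0.001 ]
medal c [('w2', [230.3, 245.4], [37.5, 38.3], [0.435, -0.087]), ('sc', [299.7, 192.5], [9.7, 17.5], [0.446, -0.087]), ('si', [361.8, 201.7], [21.2, 25.1], [0.434, -0.089])] tri [ 0.4346 -0.0903  0.002 ]
medal d [('w1', [376.8, 145.7], [49.6, 52.7], [0.523, 0.334]), ('sc', [464.6, 224.5], [17.1, 25.9], [0.527, 0.334]), ('si', [250.6, 383.8], [41.9, 45.4], [0.521, 0.337])] tri [0.5227 0.335  0.0043]h.py:36: RuntimeWarning: invalid value encountered in scalar divide
  yy,xx=np.mgrid[-R:R+1,-R:R+1]; return np.array([x+(w*xx).sum()/w.sum(),y+(w*yy).sum()/w.sum()])
```

Run:
```python
import cv2
from h import *
i=cv2.imread('pics/w2.png');s=cv2.imread('pics/scene0.png');w=cv2.imread('pics/w1.png')
f=lambda im,x,y,r=30:cv2.resize(im[max(0,y-r):y+r,x-r:x+r],(260,260),interpolation=cv2.INTER_CUBIC)
cv2.imwrite('pics/crop.png',np.vstack([np.hstack([f(i,233,85),f(i,230,225)]),np.hstack([f(w,377,146),f(s,194,212,20)])]))
go((.43,.125,.15,1.685),(.43,.125,.06,1.685))
```

```text
at [0.5438 0.0463 0.2989] [-3.141 -0.     1.684] t 2.93 w 1.004
[0.1214, -0.1389, 0.1987, -0.0001, -0.0001, -0.0004] rows>= 4.9
[0.1213, -0.1389, 0.3187, -0.0001, -0.0001, -0.0004] rows>= 6.6
```

View pics/crop.png

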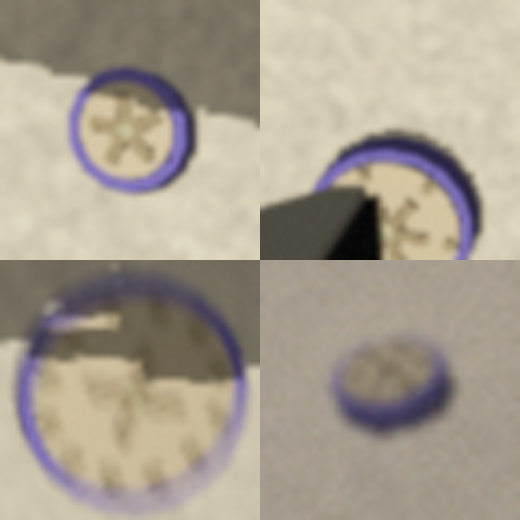

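The crops confirm a (lavender, five-armed star), c (star with dots), d (cross in a ring of dots) and b (lavender, far right). Going for a.

Call:
jog_arm(
  rows="0.121 -0.139 0.2 0 0 0;0.121 -0.139 0.2 0 0 0;0.121 -0.139 0.2 0 0 0;0.121 -0.139 0.2 0 0 0;0.121 -0.139 0.2 0 0 0;0.121 -0.139 0.318 0 0 0;0.121 -0.139 0.318 0 0 0;0.121 -0.139 0.318 0 0 0;0.121 -0.139 0.318 0 0 0",
  claw=0.3,
  force=10,
)

```text
time_s: 3.68
ee_pos: [0.4292, 0.1231, 0.059]
tool_rot: [-3.136, 0.001, 1.681]
contact_force: [1.2, -0.4, -0.1]
grip_width: 0.651
grasp_force: 0.0
```

Run:
```python
from h import *
c=vision.camera('wrist'); save(c['pixels'],'w3.png'); r=ring(c,(.43,.125,.013),.04)
print(r, r and onz(c,r[0],.009))
go((.43,.125,.004,1.685))
```

```text
(array([320.21307373, 216.83079529]), (51.91083526611328, 53.43744659423828)) [0.429296  0.1265937 0.009    ]
at [0.4303 0.1231 0.0607] [-3.139  0.     1.681] t 3.73 w 0.649
[0.0026, 0.0001, 0.0757, -0.0007, 0.0001, -0.0014] rows>= 1.4
```

View pics/w3.png

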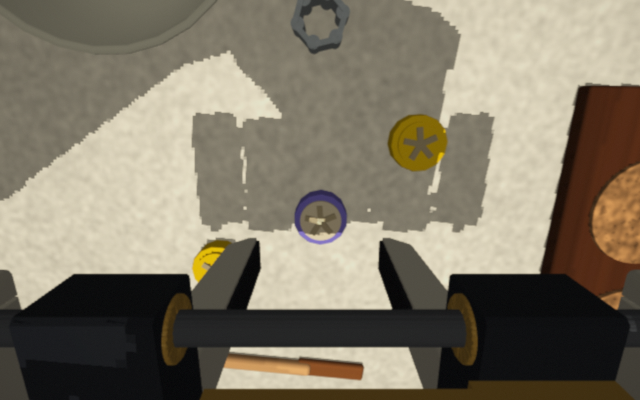

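a sits at (320,217), between the fingers, and the path down is clear.

Call:
jog_arm(
  rows="0.004 0 0.04 0 0 0;0.004 0 0.065 0 0 0;0.004 0 0.0755 0 0 0;0.004 0 0.0755 0 0 0;0.004 0 0.0755 0 0 0",
)

```text
time_s: 4.15
ee_pos: [0.4321, 0.1274, 0.0062]
tool_rot: [3.137, -0.003, 1.681]
contact_force: [0.7, -0.1, 0.1]
grip_width: 0.649
grasp_force: 0.0
```

Call:
jog_arm(
  rows="0 0 0 0 0 0;0 0 0 0 0 0;0 0 0 0 0 0;0 0 0 0 0 0;0 0 0 0 0 0;0 0 0 0 0 0",
  claw=-1,
)

```text
time_s: 4.65
ee_pos: [0.4307, 0.1266, 0.0047]
tool_rot: [3.14, -0.001, 1.681]
contact_force: [-1.6, 0.2, 12.7]
grip_width: 0.357
grasp_force: 10.0
```

Run:
```python
from h import *
go((.43,.126,.06,1.685),(.63,.1537,.06,1.685),(.63,.1537,.0205,1.685))
```

```text
at [0.4307 0.1266 0.0047] [ 3.140e+00 -1.000e-03  1.681e+00] t 4.65 w 0.357
[-0.0006, -0.0009, -0.0737, 0.0004, -0.0003, -0.0013] rows>= 1.3
[0.0068, 0.2683, -0.0733, 0.0004, -0.0003, -0.0013] rows>= 5.0
[0.0068, 0.2682, -0.0207, 0.0004, -0.0003, -0.0013] rows>= 4.8
```

Call:
jog_arm(
  rows="0 0 -0.05 0 0 0;0 0 -0.1 0 0 0;0.007 0.04 -0.1 0 0 0;0.007 0.09 -0.1 0 0 0;0.007 0.14 -0.1 0 0 0;0.007 0.19 -0.1 0 0 0;0.007 0.24 -0.1 0 0 0;0.007 0.268 -0.1 0 0 0;0.007 0.268 -0.08 0 0 0;0.007 0.268 -0.08 0 0 0",
)

```text
time_s: 5.48
ee_pos: [0.6292, 0.1533, 0.062]
tool_rot: [-3.139, 0.001, 1.681]
contact_force: [-0.6, 0.7, -0.4]
grip_width: 0.363
grasp_force: 10.0
```

Run:
```python
from h import *
c=vision.camera('wrist'); save(c['pixels'],'w4.png'); r=ring(c,(.63,.1537,.065),.03)
print(r, r and onz(c,r[0],.069)); print(manip.sense()['grasp_force'],manip.sense()['contact_force'])
go((.63,.1537,.021,1.685))
```

```text
(array([318.72262573, 257.24526978]), (68.62641143798828, 70.12248229980469)) [0.62884002 0.15508709 0.069     ]
9.999863058328629 [ 0.18685004 -0.40707882  0.02900005]
at [0.6282 0.1532 0.0627] [-3.138e+00  1.000e-03  1.681e+00] t 5.53 w 0.357
[0.0005, 0.0027, 0.0556, -0.001, 0.0002, -0.0014] rows>= 1.0
```

View pics/w4.png

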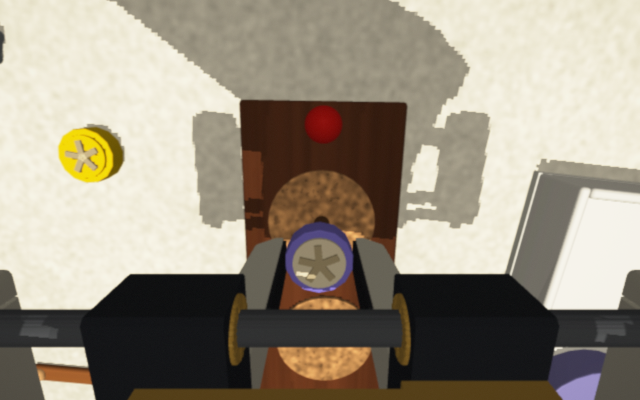

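a is held level above mark 4, with the red peg at (323,125) beyond it. Setting it down.

Call:
jog_arm(
  rows="0 0.002 0.03 0 0 0;0 0.002 0.046 0 0 0;0 0.002 0.052 0 0 0;0 0.002 0.055 0 0 0;0 0.002 0.057 0 0 0;0 0.002 0.057 0 0 0;0 0.002 0.057 0 0 0",
)

```text
time_s: 6.12
ee_pos: [0.6311, 0.1538, 0.022]
tool_rot: [3.141, -0.0, 1.681]
contact_force: [0.4, 0.1, 0.1]
grip_width: 0.359
grasp_force: 10.0
```

Call:
jog_arm(
  rows="0 0 0 0 0 0;0 0 0 0 0 0;0 0 0 0 0 0;0 0 -0.06 0 0 0;0 0 -0.12 0 0 0;0 0 -0.12 0 0 0",
  claw=0.3,
)

```text
time_s: 6.62
ee_pos: [0.6337, 0.1533, 0.117]
tool_rot: [3.135, -0.001, 1.68]
contact_force: [1.1, 0.3, 0.2]
grip_width: 0.646
grasp_force: 0.0
```

Run:
```python
from h import *
c=vision.camera('wrist'); r=ring(c,(.63,.1537,.025),.03)
print(r, r and onz(c,r[0],.024))
go((.523,.335,.11,1.685),(.523,.335,.06,1.685))
```

```text
(array([314.75961304, 202.18908691]), (43.575443267822266, 45.031497955322266)) [0.6310694  0.15386704 0.024     ]
at [0.6334 0.1537 0.1161] [ 3.135e+00 -1.000e-03  1.681e+00] t 6.67 w 0.649
[0.2564, -0.1199, 0.0075, 0.0022, -0.0003, -0.0014] rows>= 5.1
[0.2563, -0.1204, 0.0742, 0.0022, -0.0003, -0.0014] rows>= 5.3
```

Call:
jog_arm(
  rows="0.256 -0.12 0 0 0 0;0.256 -0.12 0 0 0 0;0.256 -0.12 0 0 0 0;0.256 -0.12 0 0 0 0;0.256 -0.12 0 0 0 0;0.256 -0.12 0.05 0 0 0;0.256 -0.12 0.074 0 0 0;0.256 -0.12 0.074 0 0 0",
  claw=1,
)

```text
time_s: 7.33
ee_pos: [0.5171, 0.3353, 0.0518]
tool_rot: [-3.136, 0.003, 1.684]
contact_force: [-0.2, -0.1, 0.4]
grip_width: 1.0
grasp_force: 0.0
```

Run:
```python
from h import *
c=vision.camera('wrist'); r=ring(c,(.523,.335,.013),.055)
print(r, r and onz(c,r[0],.009))
p=onz(c,r[0],.009)
go((p[0],p[1],.005,1.685))
```

```text
(array([326.95526123, 223.6914978 ]), (99.8908462524414, 101.69268798828125)) [0.52158723 0.3371306  0.009     ]
at [0.5188 0.3343 0.0538] [-3.138e+00  2.000e-03  1.682e+00] t 7.38 w 0.999
[0.0035, 0.0043, 0.0651, -0.0011, 0.0007, -0.0011] rows>= 1.2
```

Call:
jog_arm(
  rows="0.003 0.004 0.03 0 0 0;0.003 0.004 0.055 0 0 0;0.003 0.004 0.064 0 0 0;0.003 0.004 0.064 0 0 0;0.003 0.004 0.064 0 0 0",
)

```text
time_s: 7.8
ee_pos: [0.5239, 0.3364, 0.0086]
tool_rot: [3.141, 0.0, 1.679]
contact_force: [-0.8, 0.3, 0.4]
grip_width: 1.001
grasp_force: 0.0
```

Call:
jog_arm(
  rows="0 0 0 0 0 0;0 0 0 0 0 0;0 0 0 0 0 0;0 0 0 0 0 0;0 0 0 0 0 0",
  claw=-1,
  force=14,
)

```text
time_s: 8.22
ee_pos: [0.523, 0.3374, 0.0082]
tool_rot: [3.141, -0.0, 1.681]
contact_force: [-2.0, 0.6, 1.8]
grip_width: 0.69
grasp_force: 0.7
```

Run:
```python
from h import *
print(manip.sense()['contact_force'])
go((.523,.336,.1,1.685),(.6585,-.093,.1,1.685),(.6585,-.093,.06,1.685))
```

```text
[-1.97745169  0.62692923  1.75850694]
at [0.523  0.3374 0.0082] [ 3.141 -0.     1.681] t 8.22 w 0.69
[-0.0019, -0.0002, -0.1224, 0.0, -0.0001, -0.0012] rows>= 2.2
[-0.5903, 0.1164, -0.1226, 0.0, -0.0001, -0.0012] rows>= 11.0
[-0.5903, 0.1164, -0.0693, 0.0, -0.0001, -0.0012] rows>= 10.9
```

Call:
jog_arm(
  rows="0 0 0 0 0 0;0 0 0.004 0 0 0;0 0 0.004 0 0 0;0 0 0.004 0 0 0",
  claw=0.7,
)

```text
time_s: 8.55
ee_pos: [0.523, 0.3372, 0.0045]
tool_rot: [-3.141, 0.0, 1.681]
contact_force: [0.6, -0.2, -0.1]
grip_width: 0.842
grasp_force: 0.0
```

Call:
jog_arm(
  rows="0 0 0 0 0 0;0 0 0 0 0 0;0 0 0 0 0 0;0 0 0 0 0 0;0 0 0 0 0 0;0 0 0 0 0 0",
  claw=-1,
  force=14,
)

```text
time_s: 9.05
ee_pos: [0.5231, 0.3372, 0.0048]
tool_rot: [3.142, 0.0, 1.681]
contact_force: [0.3, -0.3, 0.1]
grip_width: 0.683
grasp_force: 14.0
```

Run:
```python
from h import *
print(manip.sense()['contact_force'])
go((.523,.337,.1,1.685),(.6585,-.093,.1,1.685),(.6585,-.093,.06,1.685))
```

```text
[ 0.29023142 -0.29597916  0.1067747 ]
at [0.5231 0.3372 0.0048] [3.142 0.    1.681] t 9.05 w 0.683
[-0.0003, -0.0001, -0.127, 0.0, 0.0, -0.0013] rows>= 2.3
[-0.59, 0.1164, -0.1269, 0.0, 0.0, -0.0013] rows>= 11.1
[-0.59, 0.1164, -0.0736, 0.0, 0.0, -0.0013] rows>= 10.9
```

Call:
jog_arm(
  rows="0 0 -0.03 0 0 0;0 0 -0.07 0 0 0;-0.02 0.005 -0.11 0 0 0;-0.06 0.012 -0.127 0 0 0;-0.1 0.02 -0.127 0 0 0;-0.15 0.03 -0.127 0 0 0;-0.2 0.04 -0.127 0 0 0;-0.25 0.05 -0.127 0 0 0;-0.3 0.06 -0.127 0 0 0",
)

```text
time_s: 9.8
ee_pos: [0.5927, 0.117, 0.1001]
tool_rot: [3.142, -0.0, 1.681]
contact_force: [-0.1, -0.5, -1.1]
grip_width: 0.681
grasp_force: 14.0
```

Run:
```python
from h import *
go((.6585,-.093,.1,1.685),(.6585,-.093,.05,1.685))
```

```text
at [0.5927 0.117  0.1001] [ 3.142 -0.     1.681] t 9.8 w 0.681
[-0.288, 0.0563, 0.0001, 0.0, -0.0001, -0.0012] rows>= 5.3
[-0.288, 0.0563, 0.0668, 0.0, -0.0001, -0.0012] rows>= 5.4
```

Call:
jog_arm(
  rows="-0.05 0.01 0 0 0 0;-0.1 0.02 0 0 0 0;-0.15 0.03 0 0 0 0;-0.2 0.04 0 0 0 0;-0.25 0.05 0 0 0 0;-0.287 0.056 0 0 0 0;-0.287 0.056 0.04 0 0 0;-0.287 0.056 0.067 0 0 0;-0.287 0.056 0.067 0 0 0",
)

```text
time_s: 10.55
ee_pos: [0.6557, -0.0909, 0.0462]
tool_rot: [-3.136, -0.001, 1.68]
contact_force: [-1.3, 1.0, -1.3]
grip_width: 0.684
grasp_force: 14.0
```

Run:
```python
from h import *
c=vision.camera('wrist'); r=ring(c,(.6585,-.093,.055),.045)
print(r, r and onz(c,r[0],.052)); save(c['pixels'],'w5.png')
go((.6585,-.093,.021,1.685))
```

```text
(array([318.78338623, 257.26422119]), (125.29296112060547, 129.40994262695312)) [ 0.65544492 -0.08969186  0.052     ]
at [ 0.6564 -0.0907  0.048 ] [-3.138e+00 -1.000e-03  1.680e+00] t 10.6 w 0.68
[-0.0034, 0.0025, 0.036, -0.0012, -0.0004, -0.0015] rows>= 0.7
```

View pics/w5.png

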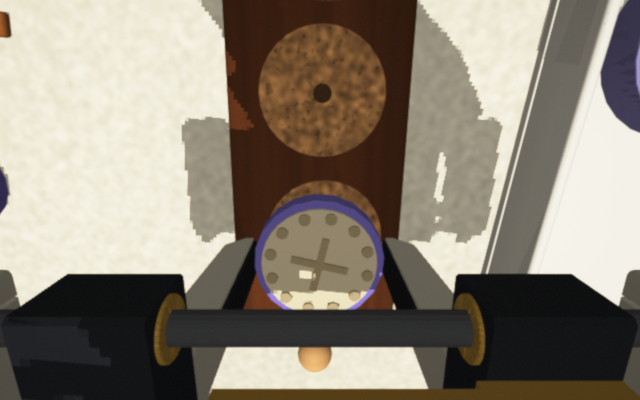

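d is held level over mark 1, with the wooden peg at (315,357) clear. Lowering it.

Call:
jog_arm(
  rows="-0.004 0.003 0.012 0 0 0;-0.004 0.003 0.024 0 0 0;-0.004 0.003 0.031 0 0 0;-0.004 0.003 0.034 0 0 0;-0.004 0.003 0.036 0 0 0;-0.004 0.003 0.037 0 0 0;-0.004 0.003 0.037 0 0 0",
)

```text
time_s: 11.18
ee_pos: [0.6607, -0.0934, 0.0222]
tool_rot: [3.141, 0.0, 1.681]
contact_force: [-0.7, -0.3, -0.5]
grip_width: 0.685
grasp_force: 14.0
```

Run:
```python
from h import *
s=manip.sense(); print(s['ee_pos'],s['contact_force'],s['grasp_force'])
```

```text
[ 0.66065162 -0.09338818  0.02223441] [-0.72430184 -0.26276413 -0.46607276] 13.999879360198975
```

Call:
jog_arm(
  rows="-0.001 -0.002 0.0015 0 0 0;-0.001 -0.002 0.002 0 0 0;-0.001 -0.002 0.002 0 0 0",
)

```text
time_s: 11.43
ee_pos: [0.659, -0.0945, 0.0206]
tool_rot: [3.142, 0.0, 1.681]
contact_force: [-0.5, -0.4, -1.1]
grip_width: 0.682
grasp_force: 14.0
```

Call:
jog_arm(
  rows="0 0 0 0 0 0;0 0 0 0 0 0;0 0 0 0 0 0;0 0 -0.06 0 0 0;0 0 -0.12 0 0 0;0 0 -0.12 0 0 0",
  claw=0.75,
)

```text
time_s: 11.93
ee_pos: [0.6617, -0.096, 0.1164]
tool_rot: [3.135, 0.002, 1.68]
contact_force: [0.6, -0.8, -0.3]
grip_width: 0.87
grasp_force: 0.0
```

Run:
```python
from h import *
c=vision.camera('wrist'); r=ring(c,(.6585,-.093,.025),.045)
print(r, r and onz(c,r[0],.024))
for l in ['spatula']: pass
go((.4345,-.0895,.12,1.685),(.4345,-.0895,.06,1.685))
```

```text
(array([314.93728638, 201.02645874]), (83.21781158447266, 83.94803619384766)) [ 0.65909102 -0.09444937  0.024     ]
at [ 0.6616 -0.0955  0.1154] [3.135e+00 2.000e-03 1.681e+00] t 11.98 w 0.873
[0.0411, -0.3, -0.0083, 0.0022, 0.0006, -0.0014] rows>= 5.4
[0.0412, -0.3006, 0.0717, 0.0022, 0.0006, -0.0014] rows>= 5.6
```

Call:
jog_arm(
  rows="0.041 -0.3 0 0 0 0;0.041 -0.3 0 0 0 0;0.041 -0.3 0 0 0 0;0.041 -0.3 0 0 0 0;0.041 -0.3 0 0 0 0;0.041 -0.3 0 0 0 0;0.041 -0.3 0.05 0 0 0;0.041 -0.3 0.07 0 0 0;0.041 -0.3 0.07 0 0 0",
  claw=0.75,
)

```text
time_s: 12.73
ee_pos: [0.4306, -0.0884, 0.0559]
tool_rot: [-3.138, -0.001, 1.681]
contact_force: [-0.2, 0.6, 0.9]
grip_width: 0.869
grasp_force: 0.0
```

Run:
```python
from h import *
c=vision.camera('wrist'); r=ring(c,(.4345,-.0895,.013),.05)
print(r); save(c['pixels'],'w6.png')
p=onz(c,r[0],.009);print(p)
go((p[0],p[1],.0045,1.685))
```

```text
(array([325.23327637, 223.04096985]), (83.59640502929688, 83.9432601928711))
[ 0.43435683 -0.08754539  0.009     ]
at [ 0.431  -0.0887  0.0569] [-3.139e+00 -1.000e-03  1.680e+00] t 12.78 w 0.875
[0.0009, 0.0048, 0.0699, -0.0009, -0.0003, -0.0015] rows>= 1.3
```

View pics/w6.png

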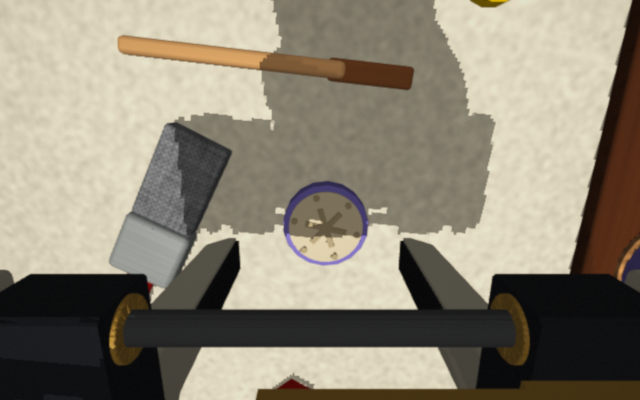

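c, the star with six dots, is at (325,223). The spatula edge at about (200,223) clears the fingers once I narrow them a little.

Call:
jog_arm(
  rows="0.001 0.005 0 0 0 0;0.001 0.005 0.03 0 0 0;0.001 0.005 0.055 0 0 0;0.001 0.005 0.068 0 0 0;0.001 0.005 0.071 0 0 0;0.001 0.005 0.071 0 0 0;0.001 0.005 0.071 0 0 0",
  claw=0.55,
)

```text
time_s: 13.37
ee_pos: [0.4365, -0.0875, 0.0053]
tool_rot: [3.141, 0.001, 1.681]
contact_force: [0.1, 0.2, 0.2]
grip_width: 0.776
grasp_force: 0.0
```

Call:
jog_arm(
  rows="0 0 0 0 0 0;0 0 0 0 0 0;0 0 0 0 0 0;0 0 0 0 0 0;0 0 0 0 0 0",
  claw=-1,
  force=12,
)

```text
time_s: 13.78
ee_pos: [0.4359, -0.0873, 0.0052]
tool_rot: [3.141, -0.0, 1.681]
contact_force: [-0.9, 0.7, 7.3]
grip_width: 0.577
grasp_force: 12.0
```

Run:
```python
from h import *
print(manip.sense()['contact_force'])
go((.648,-.014,.09,1.685),(.648,-.014,.05,1.685))
```

```text
[-0.86909163  0.745407    7.2994316 ]
at [ 0.4359 -0.0873  0.0052] [ 3.141 -0.     1.681] t 13.78 w 0.577
[0.066, 0.2919, -0.1129, 0.0002, -0.0, -0.0012] rows>= 5.8
[0.066, 0.2919, -0.0595, 0.0002, -0.0, -0.0012] rows>= 5.5
```

Call:
jog_arm(
  rows="0 0 -0.04 0 0 0;0 0 -0.09 0 0 0;0.01 0.04 -0.113 0 0 0;0.02 0.09 -0.113 0 0 0;0.03 0.14 -0.113 0 0 0;0.043 0.19 -0.113 0 0 0;0.055 0.24 -0.113 0 0 0;0.066 0.292 -0.113 0 0 0;0.066 0.292 -0.08 0 0 0;0.066 0.292 -0.06 0 0 0",
)

```text
time_s: 14.62
ee_pos: [0.6499, -0.0123, 0.0483]
tool_rot: [3.141, 0.0, 1.685]
contact_force: [-0.5, 0.3, -1.0]
grip_width: 0.58
grasp_force: 12.0
```

Run:
```python
from h import *
c=vision.camera('wrist'); X=np.array(manip.sense()['ee_pos'])+[0,0,.007]; r=ring(c,X,.04)
print(r, onz(c,r[0],X[2]-.002)); save(c['pixels'],'w7.png')
go((.648,-.014,.0205,1.685))
```

```text
(array([318.69338989, 257.54248047]), (106.66771697998047, 108.47198486328125)) [ 0.64977402 -0.01279133  0.0507243 ]
at [ 0.6469 -0.0129  0.0457] [-3.138 -0.     1.683] t 14.67 w 0.574
[-0.0017, 0.0014, 0.0336, -0.0013, -0.0, -0.0006] rows>= 0.6
```

Call:
jog_arm(
  rows="-0.0015 0 0.012 0 0 0;-0.0015 0 0.022 0 0 0;-0.0015 0 0.028 0 0 0;-0.0015 0 0.031 0 0 0;-0.0015 0 0.033 0 0 0;-0.0015 0 0.034 0 0 0;-0.0015 0 0.034 0 0 0;-0.0015 0 0.034 0 0 0",
)

```text
time_s: 15.33
ee_pos: [0.6483, -0.0153, 0.0247]
tool_rot: [3.141, -0.0, 1.681]
contact_force: [0.4, 0.3, -0.5]
grip_width: 0.577
grasp_force: 12.0
```

Call:
jog_arm(
  rows="0.0013 0 0.003 0 0 0;0.0013 0 0.005 0 0 0;0.0013 0 0.005 0 0 0;0.0013 0 0.005 0 0 0",
)

```text
time_s: 15.67
ee_pos: [0.648, -0.0142, 0.0205]
tool_rot: [-3.142, -0.0, 1.681]
contact_force: [-0.1, -0.3, -1.4]
grip_width: 0.576
grasp_force: 12.0
```

Call:
jog_arm(
  rows="0 0 0 0 0 0;0 0 0 0 0 0;0 0 0 0 0 0;0 0 -0.06 0 0 0;0 0 -0.12 0 0 0;0 0 -0.12 0 0 0",
  claw=0.55,
)

```text
time_s: 16.17
ee_pos: [0.6505, -0.0157, 0.1162]
tool_rot: [3.135, 0.001, 1.68]
contact_force: [0.9, -0.3, 0.0]
grip_width: 0.779
grasp_force: 0.0
```

Run:
```python
from h import *
c=vision.camera('wrist'); r=ring(c,(.648,-.014,.025),.04)
print(r, r and onz(c,r[0],.024))
go((.54,-.25,.15,1.685),(.54,-.346,.15,1.685))
```

```text
(array([314.96044922, 201.71287537]), (70.21200561523438, 70.6239013671875)) [ 0.64791531 -0.0146066   0.024     ]
at [ 0.6503 -0.0151  0.1151] [3.135e+00 1.000e-03 1.681e+00] t 16.22 w 0.776
[-0.2952, -0.1802, -0.0474, 0.0021, 0.0003, -0.0014] rows>= 6.3
[-0.4225, -0.1942, -0.0474, 0.0021, 0.0003, -0.0014] rows>= 8.4
```

Three are placed. Moving to b; I'll stop with it in the wrist camera's view (the camera sits on the +y side).

Call:
jog_arm(
  rows="-0.422 -0.194 -0.03 0 0 0;-0.422 -0.194 -0.03 0 0 0;-0.422 -0.194 -0.03 0 0 0;-0.422 -0.194 -0.03 0 0 0;-0.422 -0.194 -0.03 0 0 0;-0.422 -0.194 -0.03 0 0 0;-0.422 -0.194 -0.03 0 0 0;-0.422 -0.194 -0.03 0 0 0;-0.422 -0.194 -0.03 0 0 0;-0.422 -0.194 -0.03 0 0 0",
  claw=0.6,
)

```text
time_s: 17.05
ee_pos: [0.5353, -0.3503, 0.1331]
tool_rot: [-3.141, 0.003, 1.674]
contact_force: [-0.0, -0.9, -0.3]
grip_width: 0.8
grasp_force: 0.0
```

Run:
```python
from h import *
c=vision.camera('wrist'); r=ring(c,(.54,-.345,.013),.06)
print(r); save(c['pixels'],'w8.png')
p=onz(c,r[0],.009);print(p)
go((p[0],p[1],.055,1.685))
```

```text
(array([327.94064331, 188.38937378]), (50.85003662109375, 51.65164566040039))
[ 0.54237674 -0.34592165  0.009     ]
at [ 0.5366 -0.3471  0.1326] [-3.141  0.     1.677] t 17.1 w 0.799
[0.0008, 0.0078, 0.1034, -0.0001, 0.0001, -0.0026] rows>= 1.9
```

View pics/w8.png

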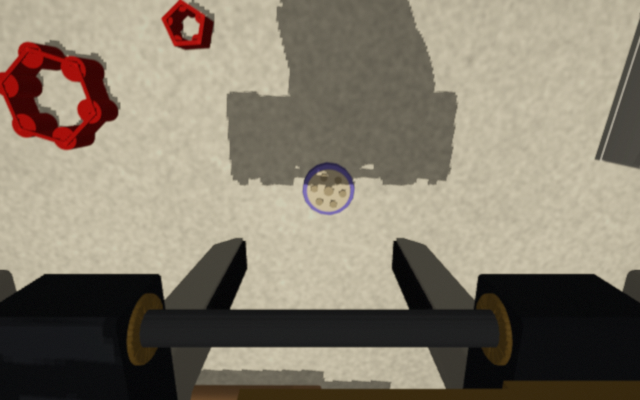

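b (ring of six dots round a larger one, lavender rim) is at (328,188), with nothing close by.

Call:
jog_arm(
  rows="0.001 0.007 0.05 0 0 0;0.001 0.007 0.1 0 0 0;0.001 0.007 0.14 0 0 0;0.001 0.007 0.162 0 0 0;0.001 0.007 0.168 0 0 0;0.001 0.007 0.169 0 0 0;0.001 0.007 0.169 0 0 0",
)

```text
time_s: 17.68
ee_pos: [0.5438, -0.3428, 0.0065]
tool_rot: [3.142, -0.0, 1.682]
contact_force: [-0.0, -0.7, 0.1]
grip_width: 0.801
grasp_force: 0.0
```

Run:
```python
from h import *
go((.5424,-.346,.005,1.685))
```

```text
at [ 0.5438 -0.3428  0.0065] [ 3.142 -0.     1.682] t 17.68 w 0.801
[-0.004, -0.0023, 0.002, 0.0, -0.0001, -0.001] rows>= 0.1
```

Call:
jog_arm(
  rows="-0.004 -0.002 0.001 0 0 0;-0.004 -0.002 0.001 0 0 0;-0.004 -0.002 0.001 0 0 0;-0.004 -0.002 0.001 0 0 0;-0.004 -0.002 0.001 0 0 0;-0.004 -0.002 0.001 0 0 0;-0.004 -0.002 0.001 0 0 0;-0.004 -0.002 0.001 0 0 0",
  claw=-1,
  force=11,
)

```text
time_s: 18.35
ee_pos: [0.5424, -0.3467, 0.006]
tool_rot: [3.141, 0.0, 1.681]
contact_force: [0.4, 0.8, 6.4]
grip_width: 0.47
grasp_force: 11.0
```

Run:
```python
from h import *
go((.641,.0672,.1,1.685))
```

```text
at [ 0.5424 -0.3467  0.006 ] [3.141 0.    1.681] t 18.35 w 0.47
[0.5341, 0.1914, -0.1253, 0.0002, 0.0, -0.0013] rows>= 10.5
```

Call:
jog_arm(
  rows="0 0 -0.04 0 0 0;0 0 -0.09 0 0 0;0.03 0.01 -0.125 0 0 0;0.08 0.03 -0.125 0 0 0;0.13 0.05 -0.125 0 0 0;0.18 0.07 -0.125 0 0 0;0.23 0.09 -0.125 0 0 0;0.28 0.105 -0.125 0 0 0;0.33 0.12 -0.125 0 0 0;0.38 0.137 -0.125 0 0 0",
)

```text
time_s: 19.18
ee_pos: [0.6127, -0.0502, 0.0992]
tool_rot: [-3.141, -0.0, 1.681]
contact_force: [0.8, -0.1, -0.3]
grip_width: 0.468
grasp_force: 11.0
```

Run:
```python
from h import *
print(manip.sense()['grasp_force'])
go((.641,.0672,.1,1.685),(.641,.0672,.05,1.685))
```

```text
10.998738259077072
at [ 0.6127 -0.0502  0.0992] [-3.141 -0.     1.681] t 19.18 w 0.468
[0.1515, 0.0547, -0.0011, -0.0001, -0.0, -0.0013] rows>= 2.9
[0.1515, 0.0547, 0.0655, -0.0001, -0.0, -0.0013] rows>= 3.1
```

Call:
jog_arm(
  rows="0.05 0.018 0 0 0 0;0.1 0.036 0 0 0 0;0.15 0.054 0 0 0 0;0.15 0.054 0 0 0 0;0.15 0.054 0.04 0 0 0;0.15 0.054 0.065 0 0 0;0.15 0.054 0.065 0 0 0;0.15 0.054 0.065 0 0 0",
)

```text
time_s: 19.85
ee_pos: [0.6401, 0.0637, 0.0499]
tool_rot: [-3.14, 0.0, 1.681]
contact_force: [0.2, 0.1, -0.1]
grip_width: 0.471
grasp_force: 11.0
```

Run:
```python
from h import *
c=vision.camera('wrist'); X=np.array(manip.sense()['ee_pos'])+[0,0,.007]; r=ring(c,X,.03)
print(r, onz(c,r[0],X[2]-.003)); save(c['pixels'],'w9.png')
go((.641,.0672,.0215,1.685))
```

```text
(array([318.65634155, 259.09451294]), (86.74575805664062, 95.9714126586914)) [0.63997113 0.06347795 0.05494504]
at [0.6409 0.0634 0.0509] [-3.141  0.     1.68 ] t 19.9 w 0.468
[0.005, 0.0007, 0.0393, -0.0001, 0.0001, -0.0015] rows>= 0.7
```

View pics/w9.png

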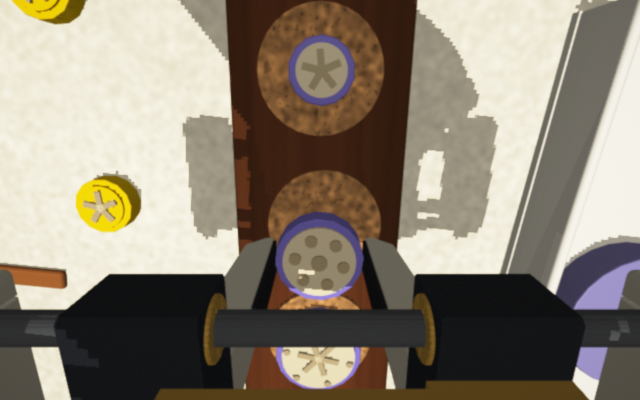

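b is held level. a at (322,70) is centred on mark 4 and c at (318,358) on mark 2. Lowering.

Call:
jog_arm(
  rows="0.005 0 0.012 0 0 0;0.005 0 0.024 0 0 0;0.005 0 0.031 0 0 0;0.005 0 0.035 0 0 0;0.005 0 0.037 0 0 0;0.005 0 0.038 0 0 0;0.005 0 0.038 0 0 0;0.005 0 0.038 0 0 0",
)

```text
time_s: 20.57
ee_pos: [0.6406, 0.0677, 0.0222]
tool_rot: [3.141, 0.0, 1.681]
contact_force: [-0.4, 0.5, -1.0]
grip_width: 0.471
grasp_force: 11.0
```

Call:
jog_arm(
  rows="0 0 0.001 0 0 0;0 0 0.001 0 0 0;0 0 0.001 0 0 0",
)

```text
time_s: 20.82
ee_pos: [0.6405, 0.0679, 0.0214]
tool_rot: [3.141, -0.0, 1.681]
contact_force: [-0.8, 0.1, -0.3]
grip_width: 0.47
grasp_force: 11.0
```

Call:
jog_arm(
  rows="0 0 0 0 0 0;0 0 0 0 0 0;0 0 0 0 0 0;0 0 -0.06 0 0 0;0 0 -0.12 0 0 0;0 0 -0.18 0 0 0;0 0 -0.24 0 0 0;0 0 -0.28 0 0 0;0 0 -0.28 0 0 0;0 0 -0.28 0 0 0",
  claw=0.4,
)

```text
time_s: 21.65
ee_pos: [0.6416, 0.0678, 0.2339]
tool_rot: [3.137, -0.001, 1.681]
contact_force: [-0.7, 0.3, -0.9]
grip_width: 0.698
grasp_force: 0.0
```

Run:
```python
from h import *
M={'a4':(.630,.1537,.024),'b3':(.641,.0672,.024),'c2':(.648,-.014,.024),'d1':(.6585,-.0931,.024)}
for n in ['wrist','side','scene']:
    c=vision.camera(n); save(c['pixels'],'end_'+n+'.png')
    for k,X in M.items():
        r=ring(c,X,.04); print(n,k,None if r is None else np.round(onz(c,r[0],.023)-X,4)[:2])
i=cv2.imread('pics/end_side.png'); cv2.imwrite('pics/endcrop.png',cv2.resize(i[140:320,160:340],(540,540),interpolation=cv2.INTER_CUBIC))
```

```text
wrist a4 [0.0008 0.    ]
wrist b3 [-0.0008  0.0009]
wrist c2 [-0.0001 -0.0005]
wrist d1 [ 0.0005 -0.0003]
side a4 [ 0.0007 -0.0003]
side b3 [-0.0012  0.0005]
side c2 [ 0.0005 -0.0052]
side d1 [0.0023 0.0026]
scene a4 [ 0.0063 -0.0018]
scene b3 [0.0056 0.0002]
scene c2 [ 0.0023 -0.0014]
scene d1 [ 0.0039 -0.0008]
```

View pics/endcrop.png

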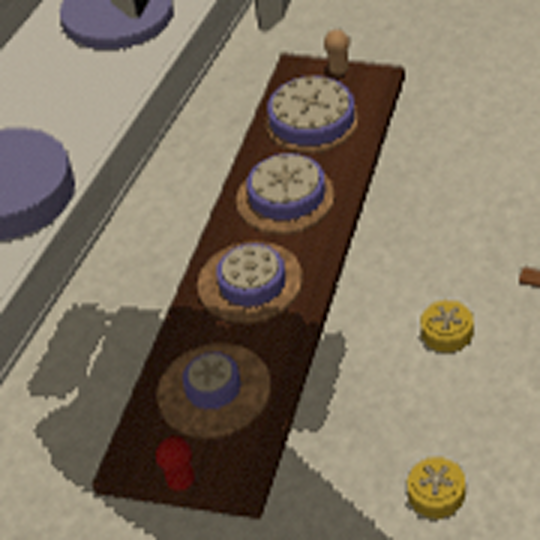

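All four lie flat on their marks, growing away from the red peg (crop: a (210,385), b (250,270), c (287,185), d (310,105)).

```bash
python3 -c "
from h import *
print(manip.sign_off())"
```

```text
the job is handed in; nothing more can be done
None
```

I handed the job in after about 22 s of the 90 s: the four medallions lie face up on their marks, smallest by the red peg at mark 4 to largest at mark 1. The final wrist view put each within about 1.5 mm of its mark, and the side and scene cameras within about 7 mm. The sign-off call returned no verdict.

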